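Load a clay tile into the lever-operated drying press

ROBOT

A 7-joint arm with a two-finger parallel gripper is mounted at the origin on a cart in front of the work surface, level with it; the furniture and walls round the work are solid. World frame = base frame: x ahead of the robot, y to its left, z up, the work surface at z = 0. Lengths are in m, angles in rad, forces in N, time in s.
With the tool pointing down it reaches from about 0.35 to 0.9 m from the base axis. Payload 19.9 kg.
Tool frame: the origin (TCP) lies between the finger pads; the fingertips stand 19 mm ahead of it and the grasp point (between the pads) is the TCP; z points along the fingers, y is the direction in which the jaws open and shut (so a half turn about z gives the same grasp; the last joint's range is limited). The gripper opens to 94 mm and grips with 3 to 60 N. Pads are 16 mm wide; open, the fingers measure 119 mm over their backs; the gripper's body (75 mm by 177 mm) begins 78 mm behind the grasp point.
Start: joints at [-1.383, 0.417, -0.01, 1.614, 0.005, 1.111, -0.053], TCP at [0.142, 0.609, 0.224] pointing down, gripper open.
Joint ranges: [-2.81, 2.81], [-0.39, 2.02], [-1.27, 1.25], [0.06, 2.57], [-1.19, 4.33], [0.19, 2], [-2.82, 2.82]. Speed limits (rad/s): [1.89, 1.89, 2.39, 2.39, 3.01, 3.01, 3.01].

INTERFACE

Orientations are given as a 3x3 rotation matrix whose columns are the frame's x, y, z axes.
In Python, from rig import robot gives the robot as it stands. Calls block until the motion is done:
- robot.move_ptp(position, orientation): joint-space move of the TCP to a pose.
- robot.move_linear(position, velocity=0.15, frame=None, threshold=None): straight line of the TCP; frame=None keeps the orientation; velocity is the mean speed in m/s. With threshold (N) it stops when the force on the tool has changed by that much, and returns True; else False.
- robot.goto_joints(angles): joint-space move.
- robot.gripper_to(opening): finger opening in m; the grip force is fixed at half the most; returns when the fingers have stopped.
- robot.pause(seconds).
- robot.ik(position, orientation): joint angles nearest the present ones, or None.
- robot.get_state(): the state.
- robot.grab_frame(name): name is "scene" or "top" or "wrist"; returns the picture (480x640x3 uint8, red, green, blue); there is no depth.
- robot.camera_info(name): a dict with "fx", "fy", "cx", "cy" (pixels), "rvec" (rotation vector, rad) and "tvec" (3), from world to camera coordinates, as OpenCV has them. Camera axes: x right, y down, z forward; pixel columns grow to the right and rows downward; lengths in m; the calibration is good to about 2 mm. The wrist camera is an equidistant fisheye: a pixel r from the principal point sees the ray r / f radians off the axis. A picture is of the moment at which its call begins: read the wrist's pose just before it. camera_info takes no time and is no camera call; for the wrist camera it gives the pose at the moment of the call.
A pose or a line that the arm cannot do raises robot.PlanningError and nothing moves.
- robot.sign_off(): hands the job in, once; it reports no verdict.
The state is a dict: "time": time; "qpos": joint angles; "joint_vel": joint speeds; "effort": joint torques, N m; "ee_pos": TCP position; "tool_rot": TCP orientation; "force": force on the tool from outside, world axes, zero at the start; "moment": the same for the moment, N m; "opening": finger opening in m.
Only numpy, scipy, OpenCV 4.12 (cv2) and the standard library are available. Lean on these libraries where they do the work, as an engineer would, in place of code of your own. Each camera call takes 0.05 s, during which the arm holds its last target.

TASK

Load the flat clay tile into the drying press by pressing and pushing alone, without lifting it off the bed: press the lever's red pad down until the catch snaps over the lever's end and keeps the heavy board up by itself, push the tile along the plaster bed until it is fully home against the back stop, then press the catch's red thumb tab so that the board comes down to lie on the tile. Raise the board only with the lever, never touch it with the robot, and leave the other things on the bench where they are.

Things in the scene. Friction and masses are not known exactly. Their poses are not given: they have to be found in the camera images.
- press: fixed drying press: plywood base 320x200x15 mm on 30 mm battens, white plaster bed, green brackets. Origin on the bench under it; x = the way the tile is pushed (to the hinge), y = from bed to lever, z up. Bed top at z 80 mm, x -145 to +112, y -93 to +23 mm. Wooden strips 8 mm high from x -10 to +100, with flared mouth, leave a lane 94 mm wide centred on y -35 mm
- board: heavy board, 1.3 kg (varies): white, 96 (along x)x108x18 mm, dark steel plate on top, steel strap sticking out over the lever's nose. Origin on its hinge, at x +130, z +102 mm of the press. Its front edge is at x +30 mm of the press. A damper lets it sink slowly, in about 1 s. Not to be touched
- board_edge (a point): middle of the lower front edge of the board; height above the bench: 89 mm shut on the empty bed, 92 mm lying flat on the 12 mm tile, about 123 mm held up by the latched lever (its top edge is 18 mm higher)
- lever: loose steel lever, 195x18x12 mm, its axle lying in two V notches under keepers, its short nose under the board's strap. Origin at the axle, 125 mm above the bench; axes as the press at the start. The long end (-x side) stands up 0.245 rad at first. Its pad must be pressed down 38 to 41 mm (to 121-118 mm above the bench), with up to 20 N: there the catch snaps over the end and a rubber buffer stops it
- lever_pad (a point): middle of the top of the red ribbed pad (44 x 34 mm) near the lever's long end, 88 mm from the axle; 159 mm above the bench at first, 122 mm when latched
- lever_end (a point): top of the round pin at the lever's long end, 124 mm from the axle; the catch's hook snaps over it
- lever_axle (a point): the lever's axle, middle
- cradle (a point): where the axle belongs in the V notches
- catch (a joint): spring catch at the long end, rad: 0 = upright (before and after latching), up to 0.36 when its tab is pressed down or while the lever passes; 0.32 surely frees the lever. It springs back when let go; the lever must have risen past the hook by then, which takes half a second
- catch_tab (a point): middle of the top of the catch's red thumb tab (34 x 30 mm), 81 mm above the bench, outside the lever's end; pressed straight down with about 3 N it sinks up to 25 mm; 22 mm free the lever
- tile: leather-hard terracotta-coloured tile, 80 x 80 x 12 mm, loose on the bed. Origin in the middle of its underside; axes along its edges, x roughly as that of the press
- tile_home (a point): where the tile's origin is when it is home: rear edge against the back stop, 10 mm of its front edge sticking out from under the board
- back_stop (a point): foot of the back stop, middle of the lane: a wooden strip 8 mm high that stops the tile's rear edge
- slip_cup: low tub with white lid, 79 mm wide, 46 mm high, bystander beyond the hinge end of the press
- rib_wood: flat wooden half-moon rib, 55 x 110 x 6 mm, bystander near the open end of the press
- tub_sky: light blue tub with white lid, 67 mm wide, 57 mm high, bystander at the left
- tub_ochre: ochre tub with white lid, 67 mm wide, 62 mm high, bystander at the left
- test_tile_4: cream L-shaped test tile, 62 mm high, bystander at the left, by the tubs

How it is judged:
By the outcome, as a careful person would: the job done as asked, in the order asked, and still so for the second after the job is handed in, with the robot touching nothing.
It also fails if it takes over 67 s, if anything falls off the work surface, if the arm or the gripper's body presses on something with over 40 N, if the wrist force passes 120 N, or if a joint passes its speed limit or range.

## Working session

There is one attempt and no reset: what is moved stays moved. The work goes in short steps, each a Python script; the robot and the scene stay as the last script left them, time stands still between calls to the robot, and variables do not carry over. Pictures are saved under pics/ and viewed, and the job is handed in when it is done.

```bash
mkdir -p pics; ls
python3 - <<'E'
from rig import robot
import cv2
for n in ["scene","top","wrist"]:
    im=robot.grab_frame(n); cv2.imwrite(f"pics/{n}0.png",im[:,:,::-1]); print(n,robot.camera_info(n))
s=robot.get_state(); print(s["time"],s["ee_pos"],s["tool_rot"],s["force"])
E
```

```text
pics
scene {'fx': 573.55916646818, 'fy': 573.55916646818, 'cx': 326.06311979813535, 'cy': 232.91306993760728, 'rvec': array([ 1.97311411, -0.56642427,  0.36064049]), 'tvec': array([-0.43134139,  0.20373158,  1.3482117 ])}
top {'fx': 580.6495666523238, 'fy': 580.6495666523238, 'cx': 312.79374959282893, 'cy': 234.63924262993282, 'rvec': array([ 2.15287995, -2.12280348,  0.18054884]), 'tvec': array([-0.0815561 ,  0.48930036,  1.28533056])}
wrist {'fx': 371.64829954431775, 'fy': 371.64829954431775, 'cx': 315.3146896538168, 'cy': 237.0670739866614, 'rvec': array([-2.29971495, -1.82478035, -0.22832995]), 'tvec': array([-0.62357894, -0.02500575,  0.3902149 ])}
0.15 [0.1417149  0.60844181 0.22396525] [[-9.73925902e-01  2.26866275e-01 -1.76267966e-04]
 [ 2.26866340e-01  9.73925444e-01 -9.45556203e-04]
 [-4.28429569e-05 -9.60890946e-04 -9.99999537e-01]] [ 0.07114938  0.38266587 -0.59008238]
```

View pics/scene0.png

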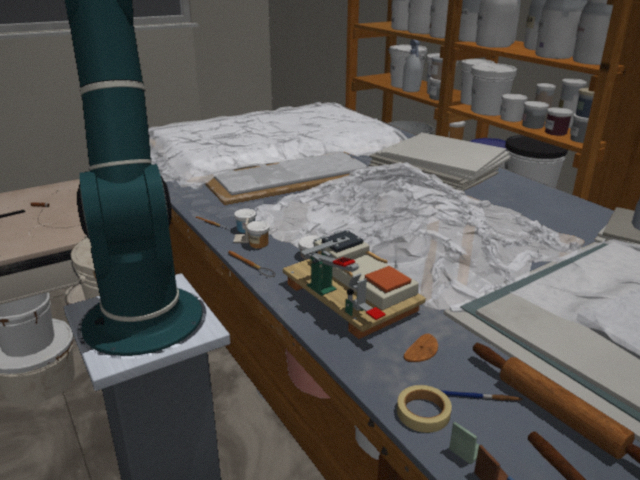

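View pics/top0.png

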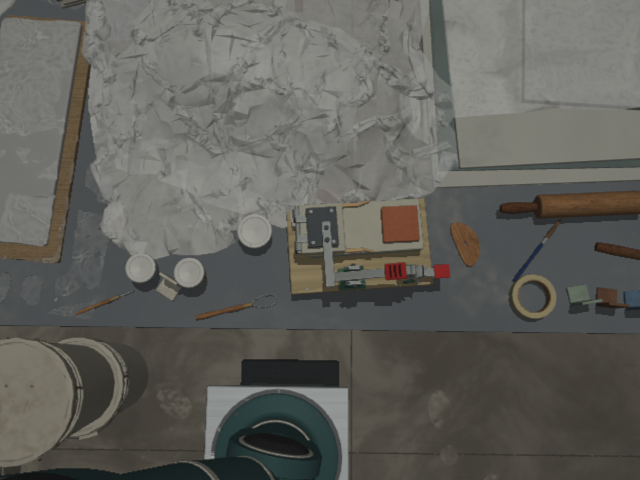

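View pics/wrist0.png

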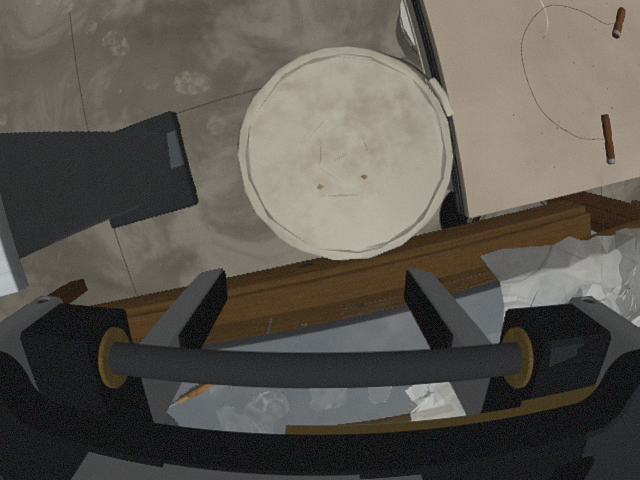

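Run:
```python
import cv2
a=cv2.imread("pics/top0.png")[185:310,275:485]; cv2.imwrite("pics/topc.png",cv2.resize(a,None,fx=3.8,fy=3.8,interpolation=cv2.INTER_CUBIC))
a=cv2.imread("pics/scene0.png")[220:340,270:440]; cv2.imwrite("pics/scenec.png",cv2.resize(a,None,fx=4.7,fy=4.7,interpolation=cv2.INTER_CUBIC))
```

```text
(no output)
```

View pics/topc.png

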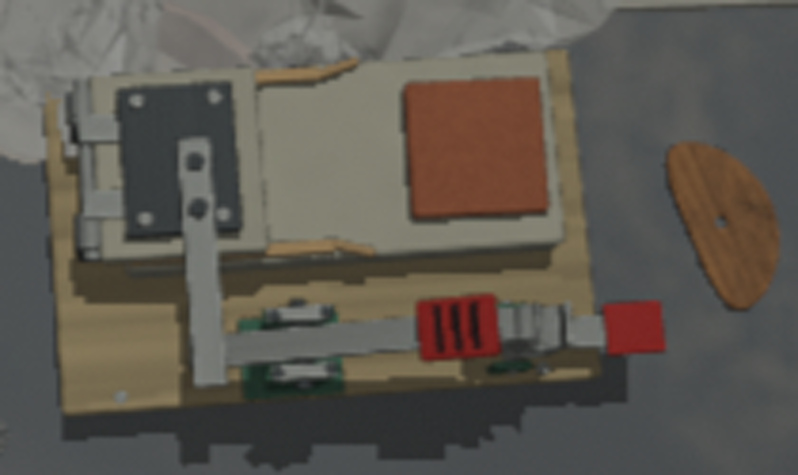

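View pics/scenec.png

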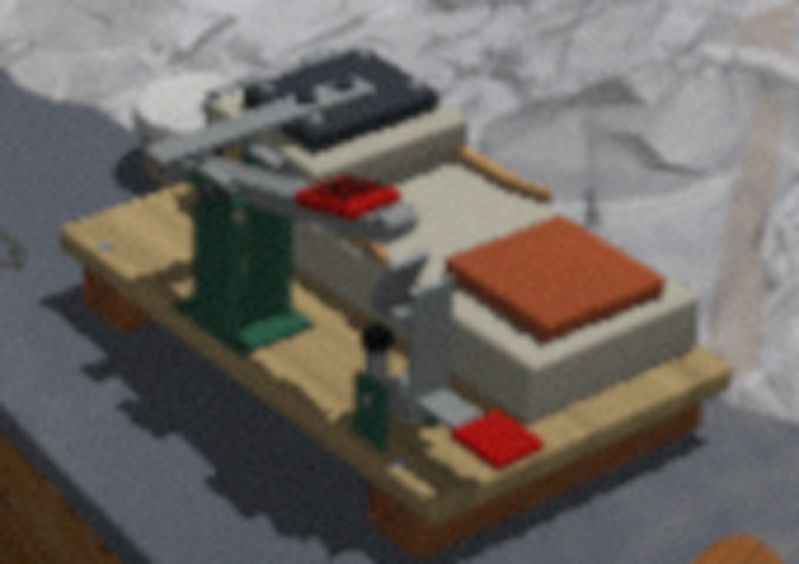

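```bash
cat > h.py <<'E'
import numpy as np, cv2
from rig import robot
from scipy.optimize import least_squares
def proj(n,P):
    c=robot.camera_info(n);K=np.array([[c['fx'],0,c['cx']],[0,c['fy'],c['cy']],[0,0,1]])
    return cv2.projectPoints(np.array(P,float).reshape(-1,3),c['rvec'],c['tvec'],K,None)[0].reshape(-1,2)
def onz(n,uv,z):
    c=robot.camera_info(n);R=cv2.Rodrigues(c['rvec'])[0];t=c['tvec']
    o=-R.T@t; d=R.T@np.array([(uv[0]-c['cx'])/c['fx'],(uv[1]-c['cy'])/c['fy'],1])
    return o+d*(z-o[2])/d[2]
def tri(uvt,uvs):
    A=[];b=[]
    f=lambda P:np.r_[proj('top',P)[0]-uvt,proj('scene',P)[0]-uvs]
    return least_squares(f,[.45,0,.1])
tc=lambda u,v:np.array([u/3.8+275-.37,v/3.8+185-.37])
sc=lambda u,v:np.array([u/4.7+270-.39,v/4.7+220-.39])
def Rz(a): return np.array([[np.cos(a),-np.sin(a),0],[np.sin(a),np.cos(a),0],[0,0,1]])
E
cat > fit.py <<'E'
from h import *
M=[(-.145,-.093,.08),(-.145,.023,.08),(-.16,-.1,.045),(.16,.1,.045),(-.16,.1,.045),(.16,-.1,.045)]
T=[tc(547,57),tc(562,243),tc(568,50),tc(62,412),tc(600,375),tc(47,98)]
MS=[(-.145,-.093,.08),(-.145,.023,.08),(-.16,-.1,.045),(-.16,.1,.045),(.16,.1,.045)]
S=[sc(697,293),sc(532,370),sc(730,372),sc(435,518),sc(62,235)]
def f(p,a=1,b=1):
    W=lambda m:(Rz(p[2])@np.array(m).T).T+[p[0],p[1],0]
    r=[]
    if a:r.append((proj('top',W(M))-T).ravel())
    if b:r.append((proj('scene',W(MS))-S).ravel())
    return np.concatenate(r)
for ab in [(1,0),(0,1),(1,1)]:
    r=least_squares(f,[.45,-.05,np.pi/2],args=ab,loss='soft_l1'); print(ab,r.x,np.round(f(r.x,*ab),1))
p=r.x
L=lambda w:Rz(p[2]).T@(np.array(w)-[p[0],p[1],0])
for nm,a,b in [('tile',[(403,84),(545,76),(548,213),(412,218)],[(562,217),(663,283),(552,333),(447,265)])]:
    cs=np.array([onz('top',tc(*q),.092) for q in a]);print(nm,cs.mean(0),L(cs.mean(0)))
    for i in range(4):print(np.linalg.norm(cs[i]-cs[i-1]))
    e=cs[0]-cs[1];e2=cs[3]-cs[2];e=e+e2;print('yaw',np.arctan2(e[1],e[0])); print([L(c) for c in cs])
    cs=np.array([onz('scene',sc(*q),.092) for q in b]);print(nm,cs.mean(0),L(cs.mean(0)));print([L(c) for c in cs])
for nm,a,b,z in [('tab',(634,327),(498,438),.081),('pad',(457,327),(350,195),.159),('pin',(545,320),(400,215),.17)]:
    r=tri(tc(*a),sc(*b));print(nm,r.x,L(r.x),r.fun.round(1),onz('top',tc(*a),z),onz('scene',sc(*b),z))
    print(L(onz('top',tc(*a),z)))
E
python3 fit.py
```

```text
(1, 0) [ 0.46598821 -0.17726986  1.65835565] [ 1.4 -2.   3.   0.2 -0.8 -0.1 -0.5  1.8  0.1  1.  -2.4 -2.9]
(0, 1) [ 0.46467553 -0.17887246  1.66980472] [ 1.6  1.4  0.6  1.4  0.1 -1.1 -0.8 -1.7 -3.4 -0.4]
(1, 1) [ 0.46595608 -0.17765807  1.66081701] [ 1.5 -2.1  3.1  0.1 -0.7 -0.3 -0.2  2.   0.4  0.9 -2.3 -2.7  1.6  1.3
  0.3  1.2  0.  -1.1 -1.4 -2.1 -2.9 -1. ]
tile [ 0.50970015 -0.26653134  0.092     ] [-0.09244596 -0.03557731  0.092     ]
0.07899232885006342
0.0830423072750915
0.08078836450257533
0.07861161719985055
yaw 1.6329712411040356
[array([-0.0532258 , -0.07618112,  0.092     ]), array([-0.13625493, -0.07470189,  0.092     ]), array([-0.12942833,  0.00579754,  0.092     ]), array([-0.05087479,  0.00277622,  0.092     ])]
tile [ 0.51055518 -0.27032488  0.092     ] [-0.09630101 -0.03608784  0.092     ]
[array([-0.0565066 , -0.07752799,  0.092     ]), array([-0.13506595, -0.07255252,  0.092     ]), array([-0.13612275,  0.00350629,  0.092     ]), array([-0.05750875,  0.00222287,  0.092     ])]
tab [ 0.40850538 -0.35824852  0.08097481] [-0.17469445  0.07345301  0.08097481] [ 0.2 -0.4 -0.4  0.1] [ 0.40768593 -0.35774714  0.081     ] [ 0.40942335 -0.35850401  0.081     ]
[-0.17412143  0.07422407  0.081     ]
pad [ 0.39960652 -0.24516599  0.15716996] [-0.0612698   0.07214981  0.15716996] [ 0.4 -0.6 -0.8  0.1] [ 0.39808879 -0.24413912  0.159     ] [ 0.39958505 -0.24828304  0.159     ]
[-0.06011065  0.07356908  0.159     ]
pin [ 0.40072075 -0.28966936  0.16811548] [-0.10569314  0.0750409   0.16811548] [-0.2  0.4  0.5 -0.1] [ 0.40137996 -0.28982711  0.17      ] [ 0.39762114 -0.29209738  0.17      ]
[-0.10590952  0.07439855  0.17      ]
```

```bash
cat >> h.py <<'E'
def tool(yaw,tilt=0.0):
    # tool x=press x, y=-press y, z down; tilt leans the body towards -x press
    px=np.array([np.cos(yaw),np.sin(yaw),0]);py=np.array([-np.sin(yaw),np.cos(yaw),0]);z=np.array([0,0,1.])
    tz=-np.cos(tilt)*z+np.sin(tilt)*px
    ty=-py; tx=np.cross(ty,tz)
    return np.c_[tx,ty,tz]
def snap(n,name):
    ci=robot.camera_info(n)
    im=robot.grab_frame(n); cv2.imwrite("pics/"+name,im[:,:,::-1]); 
    if n=='wrist': np.savez("pics/"+name[:-4]+".npz",**ci)
    return ci
E
python3 - <<'E'
from h import *
ci=robot.camera_info('wrist');R=cv2.Rodrigues(ci['rvec'])[0]
s=robot.get_state();o=-R.T@ci['tvec'];T=s['tool_rot']
print('cam in tool',T.T@(o-s['ee_pos']),(R@T).round(2))
R=tool(1.655)
print(R, robot.ik([.42,-.22,.32],R))
robot.move_ptp([.42,-.22,.32],R)
robot.gripper_to(0.0)
snap('wrist','w1.png'); s=robot.get_state();print(s['time'],s['ee_pos'],s['qpos'],s['opening'],s['force'])
E
```

```text
cam in tool [ 0.07216707 -0.00074296 -0.15942262] [[-0.    1.    0.  ]
 [-0.97 -0.   -0.25]
 [-0.25 -0.    0.97]]
[[-0.0841042   0.99645696 -0.        ]
 [ 0.99645696  0.0841042   0.        ]
 [ 0.         -0.         -1.        ]] [-0.42383054  0.06243411  0.88904803  1.87033762 -0.05138406  1.23229515
  0.56554338]
4.7 [ 0.41997778 -0.21999108  0.31999665] [-0.42383045  0.06241364  0.88906335  1.87035948 -0.05140381  1.23233728
  0.56552736] 0.0004252260026426423 [ 0.04210348  0.14778875 -1.2771785 ]
```

View pics/w1.png

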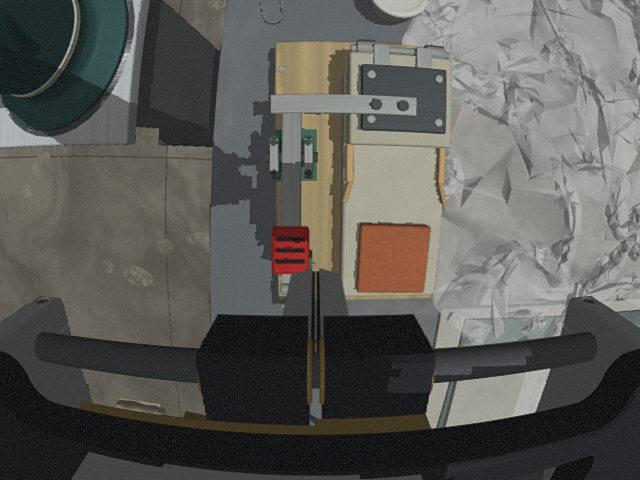

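Run:
```python
import cv2
a=cv2.imread("pics/w1.png")
cv2.imwrite("pics/w1a.png",cv2.resize(a[30:175,250:470],None,fx=3.6,fy=3.6,interpolation=cv2.INTER_CUBIC))
cv2.imwrite("pics/w1b.png",cv2.resize(a[170:315,250:470],None,fx=3.6,fy=3.6,interpolation=cv2.INTER_CUBIC))
```

```text
(no output)
```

View pics/w1a.png

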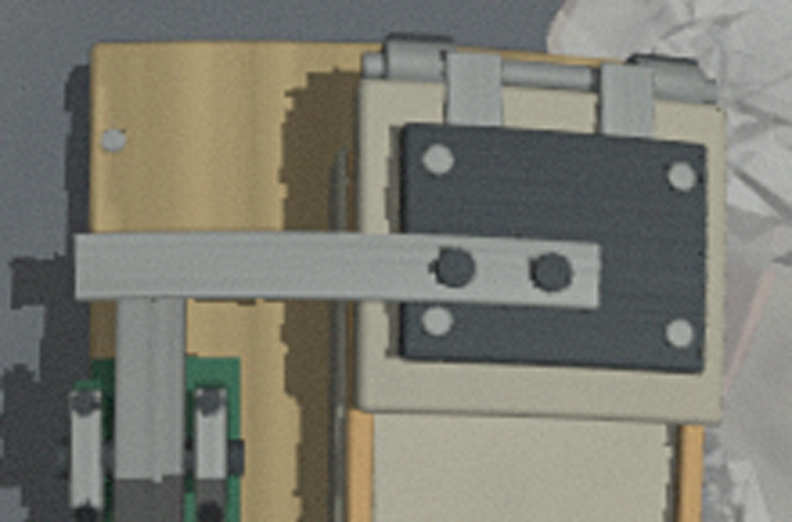

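View pics/w1b.png

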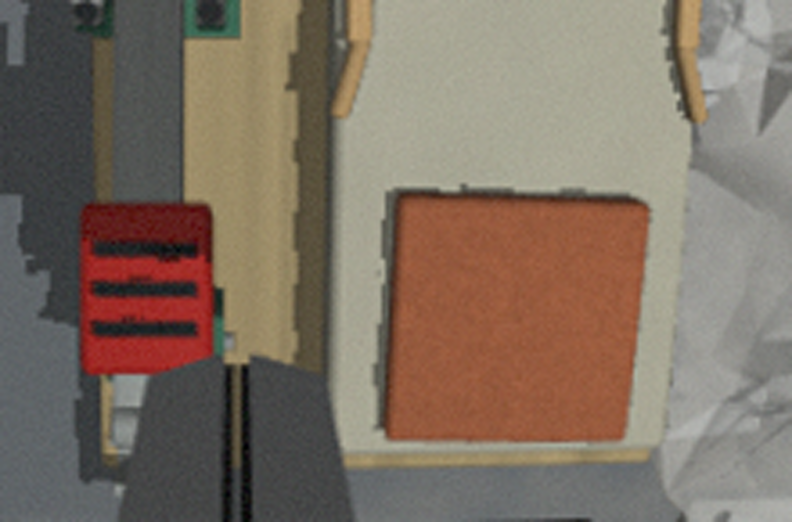

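```bash
cat >> h.py <<'E'
def wray(npz,uv):
    c=np.load(npz);K=np.array([[c['fx'],0,c['cx']],[0,c['fy'],c['cy']],[0,0,1]])
    q=cv2.fisheye.undistortPoints(np.array([[uv]],float),K,np.zeros(4))[0,0]
    R=cv2.Rodrigues(c['rvec'])[0];return -R.T@c['tvec'],R.T@np.r_[q,1]
def wz(npz,uv,z):
    o,d=wray(npz,uv);return o+d*(z-o[2])/d[2]
E
cat > fit2.py <<'E'
from h import *
N='pics/w1.npz'
a=lambda u,v:np.array([u/3.6+250-.36,v/3.6+30-.36])
b=lambda u,v:np.array([u/3.6+250-.36,v/3.6+170-.36])
M=np.array([(.16,.1,.045),(-.145,.023,.08),(-.145,-.093,.08),(.03,.019,.107),(.03,-.089,.107)])
W=np.array([wz(N,q,m[2]) for q,m in zip([a(92,45),b(337,450),b(658,447),a(357,411),a(720,421)],M)])
f=lambda p:((Rz(p[2])@M.T).T+[p[0],p[1],0]-W)[:,:2].ravel()
r=least_squares(f,[.46,-.18,1.65],loss='soft_l1',f_scale=.002);p=r.x;print(p,(f(p)*1000).round(1))
L=lambda w:Rz(p[2]).T@(np.array(w)-[p[0],p[1],0])
for nm,q,z in [('padTL',b(85,207),.153),('padTR',b(210,207),.153),('padBL',b(85,373),.166),('padBR',b(212,358),.165),('axle',a(152,456),.125)]:
    print(nm,wz(N,q,z),L(wz(N,q,z)).round(4))
cs=np.array([wz(N,b(*q),.092) for q in [(398,195),(648,205),(625,438),(388,438)]])
print('tile',cs.mean(0),L(cs.mean(0)).round(4),[L(c).round(4) for c in cs])
E
python3 fit2.py
```

```text
[ 0.46804719 -0.17409924  1.66149901] [-2.7  6.8 -2.  -3.1  5.1 -0.3 -0.2  0.1  1.9 -0. ]
padTL [ 0.38171771 -0.22641809  0.153     ] [-0.0443  0.0907  0.153 ]
padTR [ 0.41304061 -0.22383855  0.153     ] [-0.0446  0.0593  0.153 ]
padBL [ 0.38521387 -0.26579939  0.166     ] [-0.0838  0.0908  0.166 ]
padBR [ 0.41655081 -0.25941601  0.165     ] [-0.0803  0.059   0.165 ]
axle [ 0.39227223 -0.16273591  0.125     ] [0.0182 0.0744 0.125 ]
tile [ 0.5103568  -0.26613824  0.092     ] [-0.0955 -0.0338  0.092 ] [array([-0.0551,  0.0046,  0.092 ]), array([-0.0584, -0.0734,  0.092 ]), array([-0.1353, -0.072 ,  0.092 ]), array([-0.1331,  0.0056,  0.092 ])]
```

```bash
python3 - <<'E'
from h import *
x,y=.399,-.245
R=tool(1.66)
robot.move_linear([x,y,.19],velocity=.2)
print(robot.get_state()['force'])
for z in [.150,.142,.139,.138,.137,.136]:
    h=robot.move_linear([x,y,z],velocity=.05 if z<.15 else .06,threshold=32)
    s=robot.get_state();print(z,h,s['ee_pos'].round(4),s['force'].round(1),s['time'])
    if h or s['ee_pos'][2]<.1372: break
snap('top','t2.png');snap('scene','s2.png')
E
python3 - <<'E'
import cv2
a=cv2.imread("pics/s2.png")[200:340,260:440]; cv2.imwrite("pics/s2c.png",cv2.resize(a,None,fx=4.2,fy=4.2,interpolation=cv2.INTER_CUBIC))
E
```

```text
[ 0.38649522 -0.2714668  -0.06360375]
0.15 True [ 0.4006 -0.2477  0.1589] [ 1.2 -0.6  4.7] 6.0583
```

View pics/s2c.png

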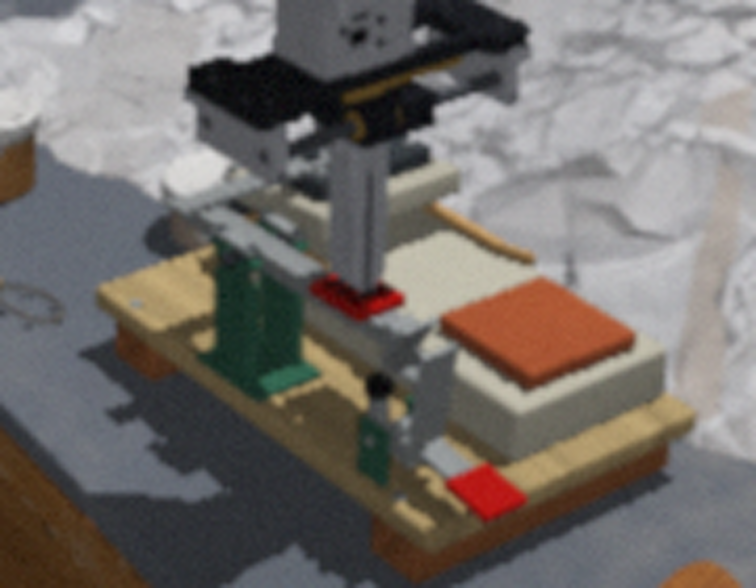

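```bash
python3 - <<'E'
from h import *
s=robot.get_state();x,y,z=s['ee_pos'];print(z,s['force'])
for z in [.157,.154,.151,.148,.145,.142,.140,.139,.138,.137]:
    h=robot.move_linear([x,y,z],velocity=.03,threshold=30)
    s=robot.get_state();print(z,h,s['ee_pos'].round(4),s['force'].round(1),round(s['time'],2))
    if h: break
snap('scene','s3.png')
E
python3 - <<'E'
import cv2
a=cv2.imread("pics/s3.png")[200:340,260:440]; cv2.imwrite("pics/s3c.png",cv2.resize(a,None,fx=4.2,fy=4.2,interpolation=cv2.INTER_CUBIC))
E
```

```text
0.15930214863212155 [ 1.12237781 -0.30032157  4.25814034]
0.157 False [ 0.4009 -0.248   0.157 ] [-0.4 -2.1  7.1] 6.41
0.154 False [ 0.401  -0.2484  0.1542] [-0.2 -3.2  8.1] 6.66
0.151 False [ 0.4012 -0.2486  0.1513] [ 0.2 -5.   8.5] 6.91
0.148 False [ 0.4012 -0.2488  0.1483] [ 0.8 -5.6  5.4] 7.16
0.145 False [ 0.4011 -0.2488  0.1452] [-0.5 -7.2  5.8] 7.41
0.142 False [ 0.4011 -0.2488  0.1422] [ 0.2 -6.7  6. ] 7.66
0.14 False [ 0.401  -0.2488  0.1402] [-1.2 -6.8  6.9] 7.91
0.139 False [ 0.4011 -0.2488  0.1393] [-0.3 -6.4  9.5] 8.16
0.138 False [ 0.4013 -0.249   0.1388] [-4.2 -4.4 20.3] 8.41
0.137 False [ 0.4014 -0.2491  0.1383] [-7.8 -0.6 36. ] 8.66
```

View pics/s3c.png

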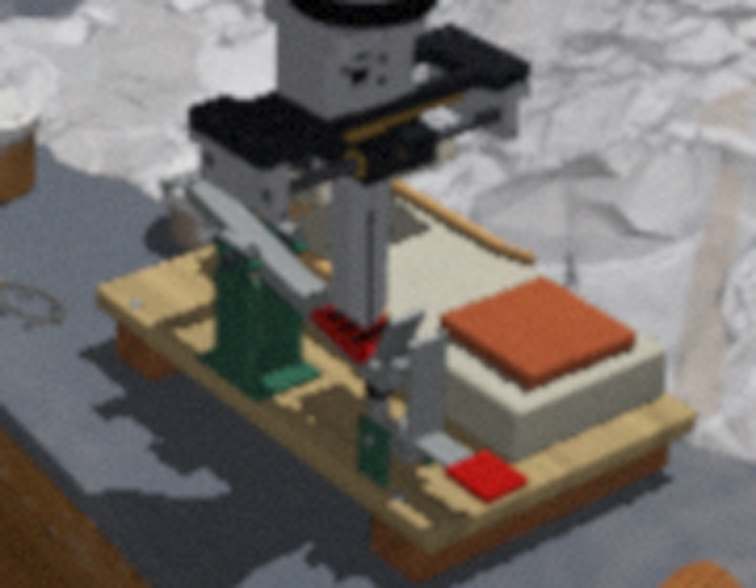

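Run:
```python
from h import *
s=robot.get_state();x,y,z=s['ee_pos']
robot.move_linear([x,y,.16],velocity=.08)
s=robot.get_state();print(s['force'].round(1))
robot.move_linear([x+.03,y-.06,.30],velocity=.25)
snap('scene','s4.png');snap('wrist','w4.png');print(robot.get_state()['time'])
a=cv2.imread("pics/s4.png")[200:340,260:440]; cv2.imwrite("pics/s4c.png",cv2.resize(a,None,fx=4.2,fy=4.2,interpolation=cv2.INTER_CUBIC))
```

```text
[-0.4 -0.  -0.1]
10.025
```

View pics/s4c.png

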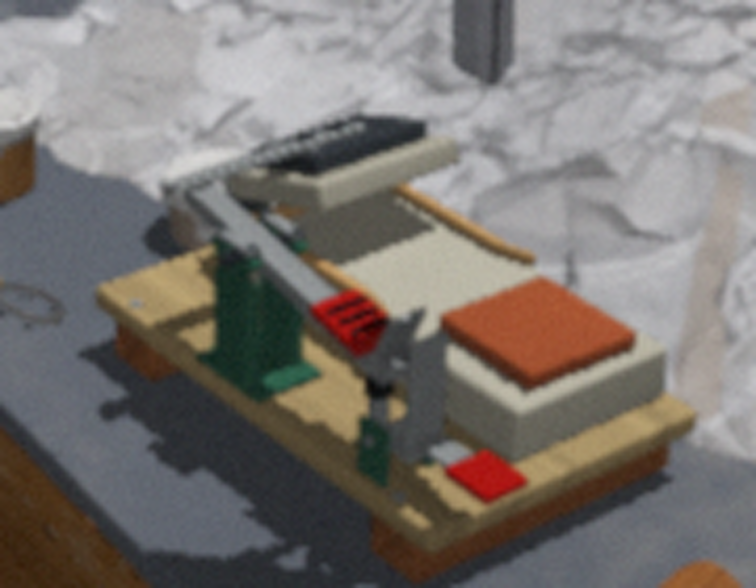

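View pics/w4.png

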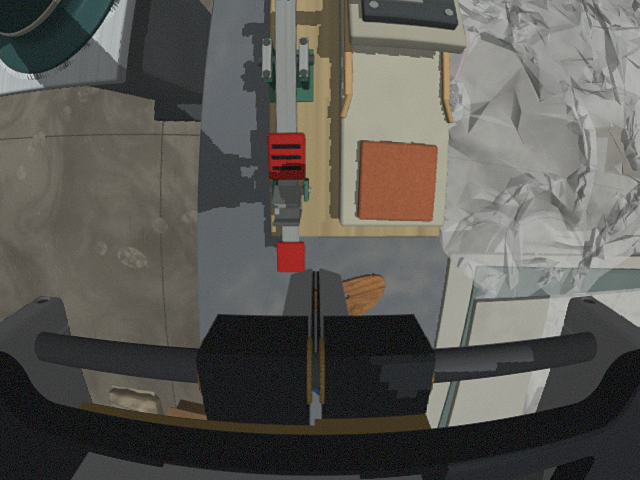

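Run:
```python
import cv2
a=cv2.imread("pics/w4.png")
cv2.imwrite("pics/w4b.png",cv2.resize(a[120:290,250:470],None,fx=3.5,fy=3.5,interpolation=cv2.INTER_CUBIC))
```

```text
(no output)
```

View pics/w4b.png

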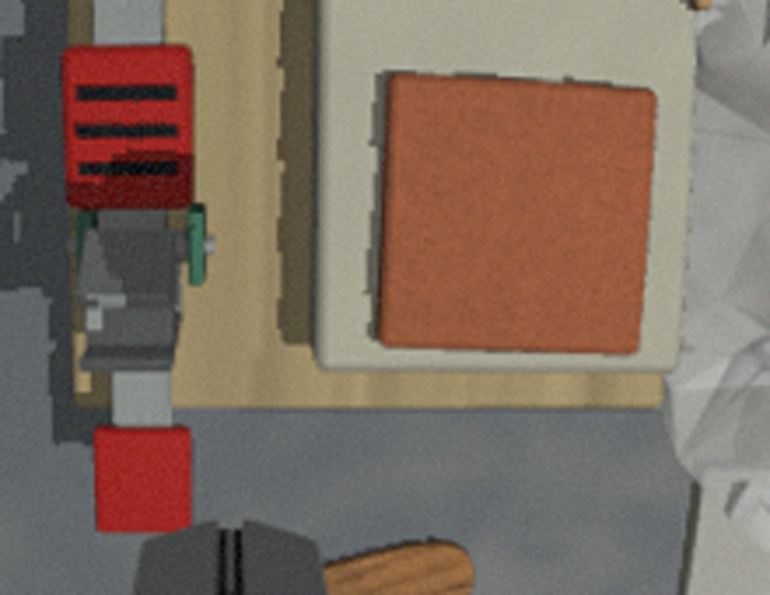

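```bash
cat > fit3.py <<'E'
from h import *
N='pics/w4.npz'
b=lambda u,v:np.array([u/3.5+250-.36,v/3.5+120-.36])
f0=lambda u,v:np.array([u,v])
M=np.array([(-.145,.023,.08),(-.145,-.093,.08),(-.16,-.1,.045),(-.16,.1,.045)])
W=np.array([wz(N,q,m[2]) for q,m in zip([b(320,366),b(680,369),b(661,405),b(75,405)],M)])
p0=[.46804719,-.17409924,1.66149901]
L=lambda w:Rz(p0[2]).T@(np.array(w)-[p0[0],p0[1],0])
print([L(w).round(4) for w in W])
cs=np.array([wz(N,b(*q),.092) for q in [(390,74),(655,90),(638,352),(380,343)]])
print('tile',cs.mean(0),L(cs.mean(0)).round(4),[L(c).round(4) for c in cs])
cs=np.array([wz(N,b(*q),.081) for q in [(97,429),(190,429),(191,530),(97,530)]])
print('tab',cs.mean(0),L(cs.mean(0)).round(4),[L(c).round(4) for c in cs])
cs=np.array([wz(N,b(*q),.122) for q in [(66,46),(190,46),(192,206),(68,206)]])
print('pad',cs.mean(0),L(cs.mean(0)).round(4))
E
python3 fit3.py
```

```text
[array([-0.1429,  0.0227,  0.08  ]), array([-0.1442, -0.09  ,  0.08  ]), array([-0.1646, -0.097 ,  0.045 ]), array([-0.1631,  0.1005,  0.045 ])]
tile [ 0.51035876 -0.26687891  0.092     ] [-0.0962 -0.0337  0.092 ] [array([-0.0565,  0.0042,  0.092 ]), array([-0.0587, -0.0737,  0.092 ]), array([-0.1362, -0.0717,  0.092 ]), array([-0.1335,  0.0063,  0.092 ])]
tab [ 0.40841634 -0.35799048  0.081     ] [-0.1777  0.076   0.081 ] [array([-0.1615,  0.0897,  0.081 ]), array([-0.1617,  0.0617,  0.081 ]), array([-0.1939,  0.0619,  0.081 ]), array([-0.1938,  0.0909,  0.081 ])]
pad [ 0.39959785 -0.2504614   0.122     ] [-0.0698  0.0751  0.122 ]
```

Run:
```python
from h import *
p0=[.467,-.175,1.66]
L=lambda w:Rz(p0[2]).T@(np.array(w)-[p0[0],p0[1],0])
a=cv2.imread('pics/w1.png',0);b=cv2.imread('pics/w4.png',0)
s=cv2.SIFT_create(4000,contrastThreshold=.01)
ka,da=s.detectAndCompute(a,None);kb,db=s.detectAndCompute(b,None)
m=[x for x,y in cv2.BFMatcher().knnMatch(da,db,k=2) if x.distance<.8*y.distance]
P=[]
for q in m:
    o1,d1=wray('pics/w1.npz',ka[q.queryIdx].pt);o2,d2=wray('pics/w4.npz',kb[q.trainIdx].pt)
    A=np.c_[d1,-d2];t,_,_,_=np.linalg.lstsq(A,o2-o1,rcond=None)
    e=np.linalg.norm(o1+t[0]*d1-o2-t[1]*d2)
    if e<.003: P.append(L((o1+t[0]*d1+o2+t[1]*d2)/2))
P=np.array(P);print(len(P))
for x0 in np.arange(-.2,.12,.04):
    for y0 in (-.22,-.19,-.16,-.13,-.10,-.05):
        k=(P[:,0]>x0)&(P[:,0]<x0+.04)&(P[:,1]>y0)&(P[:,1]<y0+.03)
        print(f"{np.median(P[k,2]) if k.any() else -1:.3f}/{P[k,2].max() if k.any() else -1:.3f}({k.sum()})",end=' ')
    print()
```

```text
182
-0.005/-0.005(1) -1.000/-1.000(0) -1.000/-1.000(0) 0.015/0.030(3) -1.000/-1.000(0) -1.000/-1.000(0) 
0.047/0.047(1) 0.034/0.044(4) 0.026/0.026(4) 0.021/0.021(1) -1.000/-1.000(0) -1.000/-1.000(0) 
0.062/0.062(1) 0.049/0.057(7) -1.000/-1.000(0) -1.000/-1.000(0) -1.000/-1.000(0) -1.000/-1.000(0) 
-1.000/-1.000(0) -1.000/-1.000(0) -1.000/-1.000(0) -1.000/-1.000(0) 0.080/0.080(1) -1.000/-1.000(0) 
-1.000/-1.000(0) 0.057/0.065(5) 0.048/0.060(5) 0.060/0.060(1) 0.108/0.108(1) -1.000/-1.000(0) 
0.102/0.106(2) 0.073/0.076(2) -1.000/-1.000(0) 0.043/0.051(7) -1.000/-1.000(0) -1.000/-1.000(0) 
0.090/0.095(4) 0.081/0.095(5) -1.000/-1.000(0) -1.000/-1.000(0) -1.000/-1.000(0) -1.000/-1.000(0) 
0.088/0.088(1) 0.081/0.090(3) -1.000/-1.000(0) -1.000/-1.000(0) -1.000/-1.000(0) -1.000/-1.000(0)
```

```bash
cat >> h.py <<'E'
P0=np.array([.467,-.175,1.66]);TILT=.26
def tcp_for(lead_x,y,zlow,tilt=TILT,off=.008):
    R=tool(P0[2],tilt)
    # lead_x local x of the leading tip corner, zlow height of lowest tip point
    w=lambda l:Rz(P0[2])@np.array(l)+[P0[0],P0[1],0]
    x=lead_x-.019*np.sin(tilt)-off*np.cos(tilt)
    z=zlow+.019*np.cos(tilt)+off*np.sin(tilt)
    return w([x,y,z]),R
E
python3 - <<'E'
from h import *
a,R=tcp_for(-.157,-.035,.20); b,_=tcp_for(-.157,-.035,.083); c,_=tcp_for(.028,-.035,.083)
q=[robot.ik(v,R) for v in (a,b,c)];print(a,b,c,q)
robot.move_ptp(a,R); robot.gripper_to(.04)
h=robot.move_linear(b,velocity=.12,threshold=15)
s=robot.get_state();print(h,s['ee_pos']-b,s['force'],s['time'],s['opening'])
snap('scene','s5.png')
a=cv2.imread("pics/s5.png")[200:340,260:440]; cv2.imwrite("pics/s5c.png",cv2.resize(a,None,fx=4.2,fy=4.2,interpolation=cv2.INTER_CUBIC))
E
```

```text
[ 0.51697112 -0.34082327  0.22041805] [ 0.51697112 -0.34082327  0.10341805] [ 0.50049032 -0.15655883  0.10341805] [array([ 0.08874964,  0.65034134,  0.83550525,  1.51860773, -0.62172334,
        1.43160366,  1.12756489]), array([ 0.12398854,  0.77620351,  0.77128077,  1.60518062, -0.71658639,
        1.25842133,  1.21796333]), array([-0.13446071,  0.55503336,  0.6700532 ,  1.90158138, -0.64877434,
        1.04863075,  0.97697919])]
False [ 0.00029298 -0.00032358  0.00075142] [-0.27652764  0.79458363 -0.76733028] 12.6083 0.04014368926378365
```

View pics/s5c.png

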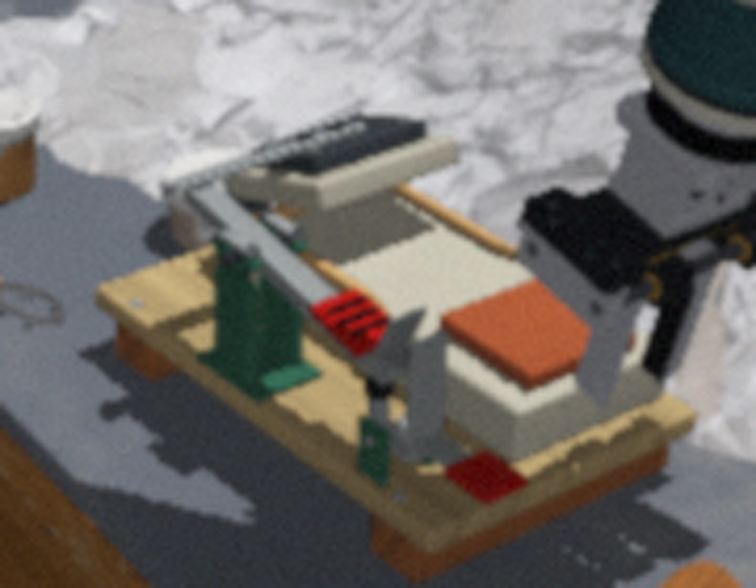

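Run:
```python
from h import *
L=lambda w:Rz(P0[2]).T@(np.array(w)-[P0[0],P0[1],0])
off=-L(tcp_for(0,-.035,.083)[0])[0]
for lx,v,th in [(-.125,.05,8),(-.08,.08,8),(-.02,.06,8),(.008,.05,8)]:
    b,R=tcp_for(lx,-.035,.083); h=robot.move_linear(b,velocity=v,threshold=th)
    s=robot.get_state();l=L(s['ee_pos']);print(lx,h,(l[0]+off).round(4),l[1:].round(4),(Rz(P0[2]).T@s['force']).round(1),round(s['time'],2))
    if h:break
snap('scene','s6.png');snap('wrist','w6.png')
a=cv2.imread("pics/s6.png")[200:340,260:440]; cv2.imwrite("pics/s6c.png",cv2.resize(a,None,fx=4.2,fy=4.2,interpolation=cv2.INTER_CUBIC))
```

```text
-0.125 False -0.125 [-0.035   0.1035] [0.8 0.3 0.2] 13.45
-0.08 False -0.0799 [-0.0351  0.1035] [-0.2  0.8 -0.2] 14.16
-0.02 False -0.0203 [-0.035   0.1034] [ 0.2 -0.6  0.4] 15.31
0.008 False 0.0081 [-0.035   0.1035] [-0.5  0.1 -0.2] 16.02
```

View pics/s6c.png

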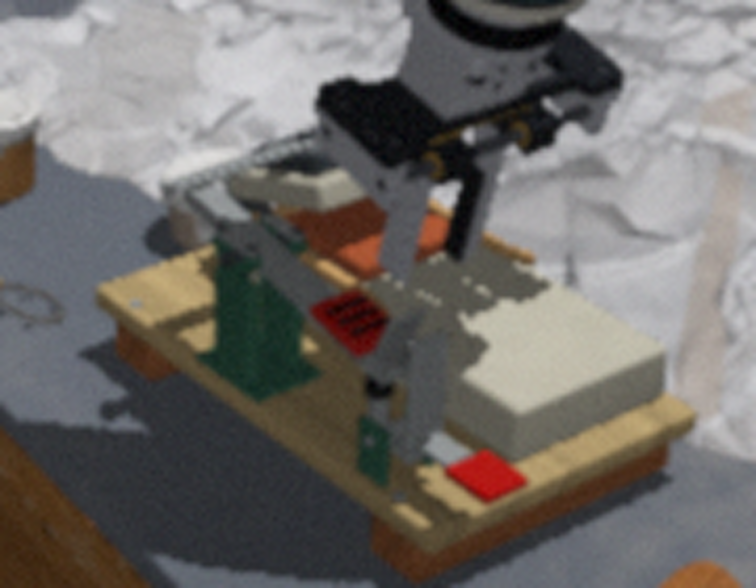

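View pics/w6.png

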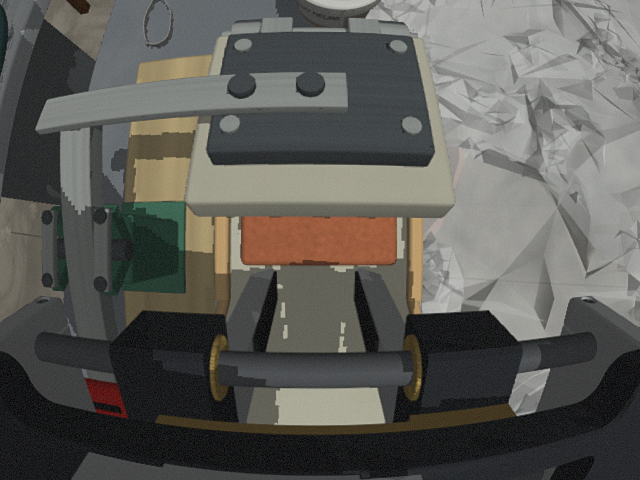

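Run:
```python
from h import *
L=lambda w:Rz(P0[2]).T@(np.array(w)-[P0[0],P0[1],0])
off=-L(tcp_for(0,-.035,.083)[0])[0]
for lx in [.014,.017,.019,.021,.022,.023,.024,.025,.026]:
    b,R=tcp_for(lx,-.035,.083); h=robot.move_linear(b,velocity=.03,threshold=9)
    s=robot.get_state();l=L(s['ee_pos']);f=(Rz(P0[2]).T@s['force']);print(lx,h,(l[0]+off).round(4),l[1:].round(4),f.round(1),round(s['time'],2))
    if h or abs(f[0])>7:break
snap('wrist','w7.png')
```

```text
0.014 False 0.0142 [-0.035   0.1035] [-0.7  0.1  0.5] 16.47
0.017 False 0.0172 [-0.035   0.1034] [ 0.4  0.5 -0.5] 16.72
0.019 False 0.0191 [-0.035   0.1034] [-0.9 -0.  -0.5] 16.97
0.021 False 0.0199 [-0.0347  0.1035] [-7.7  1.9  0.4] 17.22
```

View pics/w7.png

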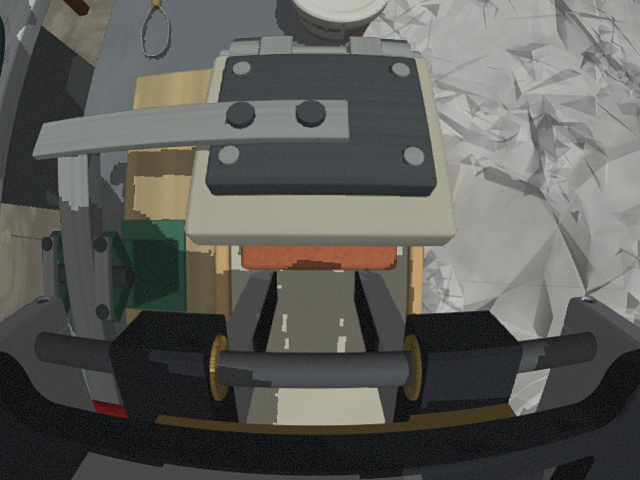

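Run:
```python
from h import *
L=lambda w:Rz(P0[2]).T@(np.array(w)-[P0[0],P0[1],0])
off=-L(tcp_for(0,-.035,.083)[0])[0]
b,R=tcp_for(.0235,-.035,.083); h=robot.move_linear(b,velocity=.03,threshold=8)
s=robot.get_state();l=L(s['ee_pos']);print(h,(l[0]+off).round(4),(Rz(P0[2]).T@s['force']).round(1))
robot.move_linear(tcp_for(-.05,-.035,.085)[0],velocity=.12)
robot.move_linear(tcp_for(-.10,-.035,.22)[0],velocity=.25)
robot.gripper_to(0)
c=robot.camera_info('scene')
snap('scene','s8.png');snap('wrist','w8.png');print(robot.get_state()['time'])
a=cv2.imread("pics/s8.png")[200:340,260:440]; cv2.imwrite("pics/s8c.png",cv2.resize(a,None,fx=4.2,fy=4.2,interpolation=cv2.INTER_CUBIC))
```

```text
False 0.0204 [-16.8   2.5   0.1]
19.85
```

View pics/s8c.png

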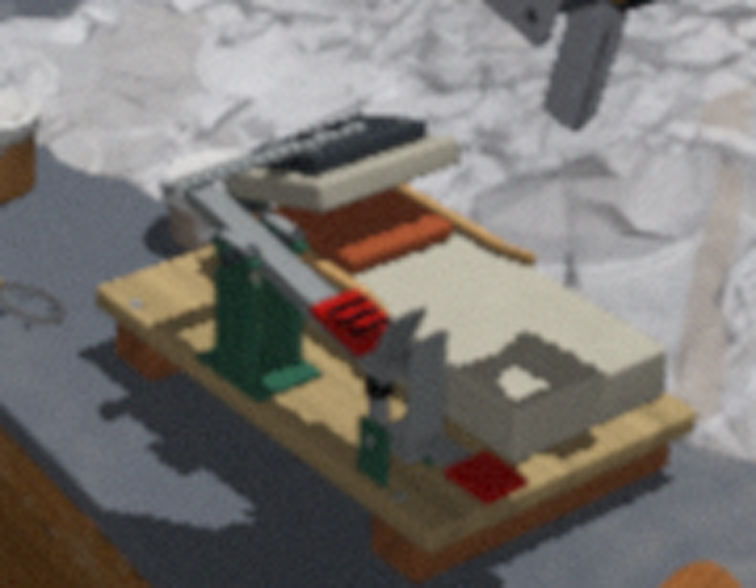

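View pics/w8.png

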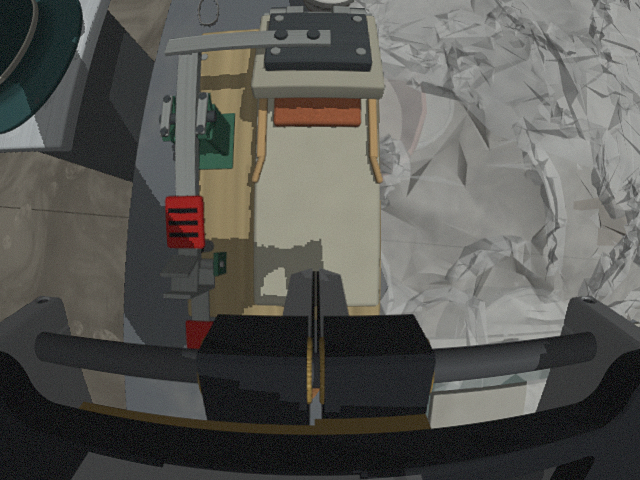

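Run:
```python
from h import *
R=tool(P0[2],TILT);tip=np.array([.4085,-.359,0])
T=lambda z: np.r_[tip[:2],z]-.019*R[:,2]
print([robot.ik(T(z),R) is not None for z in (.2,.1,.055)])
robot.move_linear(T(.20),velocity=.25,frame=R)
robot.move_linear(T(.095),velocity=.12)
s=robot.get_state();print(s['force'].round(1),s['time'])
for z in [.082,.076,.070,.066,.062,.060,.0585]:
    h=robot.move_linear(T(z),velocity=.04,threshold=14)
    s=robot.get_state();print(z,h,(s['ee_pos']+.019*R[:,2]).round(4),s['force'].round(1),round(s['time'],2))
    if h:break
snap('scene','s9.png')
a=cv2.imread("pics/s9.png")[200:340,260:440]; cv2.imwrite("pics/s9c.png",cv2.resize(a,None,fx=4.2,fy=4.2,interpolation=cv2.INTER_CUBIC))
```

```text
[True, True, True]
[-0.4  0.7 -0.2] 21.55
0.082 False [ 0.4084 -0.359   0.0819] [ 0.4 -0.2  0.3] 22.02
0.076 False [ 0.4084 -0.3589  0.0758] [0.9 0.  0.2] 22.32
0.07 False [ 0.4084 -0.3589  0.0697] [ 0.8 -0.1 -0.3] 22.62
0.066 False [ 0.4084 -0.3589  0.0658] [ 0.3  0.4 -0.3] 22.88
0.062 False [ 0.4084 -0.3589  0.0618] [ 0.3 -0.  -0. ] 23.12
0.06 False [ 0.4085 -0.359   0.0599] [-1.   0.2  1.3] 23.38
0.0585 False [ 0.4085 -0.359   0.0585] [ 1.6 -0.6  1.2] 23.62
```

View pics/s9c.png

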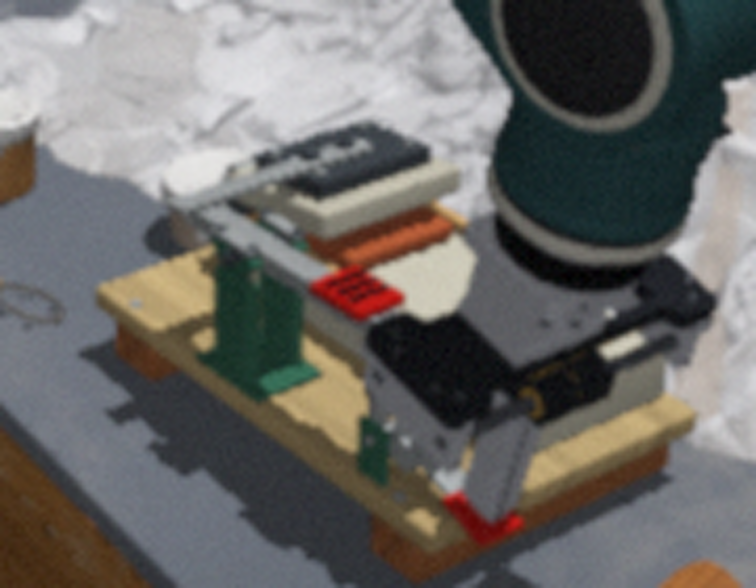

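Run:
```python
from h import *
R=tool(P0[2],TILT);tip=np.array([.4085,-.359,0])
T=lambda z: np.r_[tip[:2],z]-.019*R[:,2]
robot.pause(2.0)
s=robot.get_state();print(s['force'].round(1))
robot.move_linear(T(.10),velocity=.08)
robot.move_linear(T(.22)+[0,-.02,0],velocity=.2)
robot.move_linear(np.array([.43,-.26,.34]),velocity=.25,frame=tool(P0[2]))
robot.pause(.5)
snap('scene','s10.png');snap('wrist','w10.png');snap('top','t10.png');print(robot.get_state()['time'])
a=cv2.imread("pics/s10.png")[200:340,260:440]; cv2.imwrite("pics/s10c.png",cv2.resize(a,None,fx=4.2,fy=4.2,interpolation=cv2.INTER_CUBIC))
```

```text
[ 0.5 -1.1  0.8]
28.825
```

View pics/s10c.png

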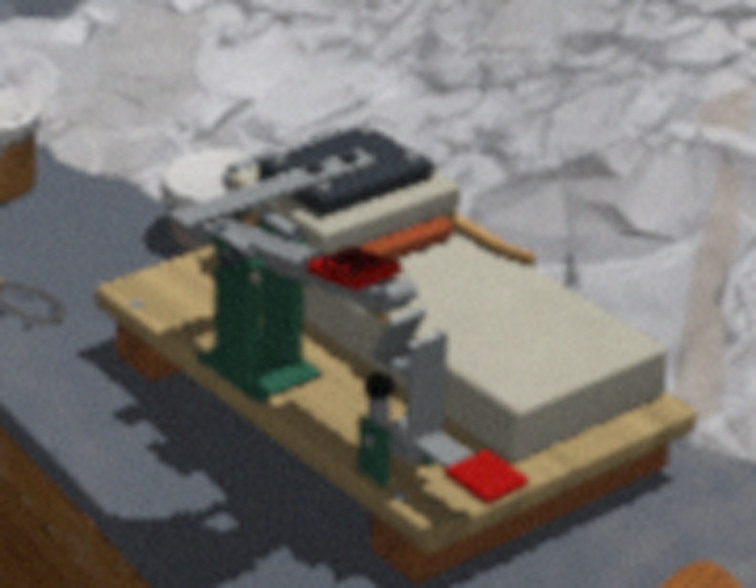

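View pics/w10.png

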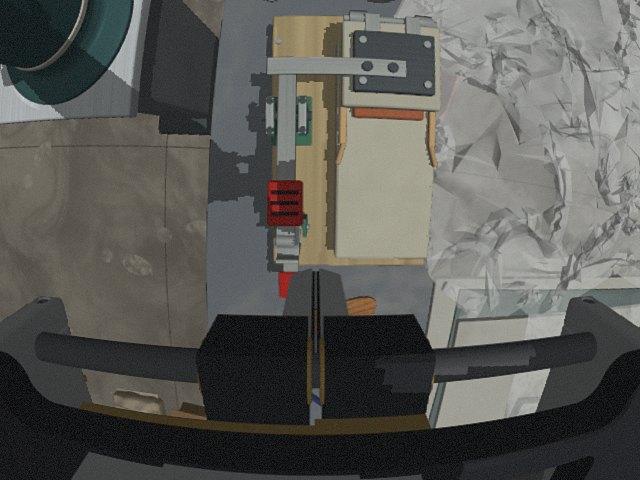

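View pics/t10.png

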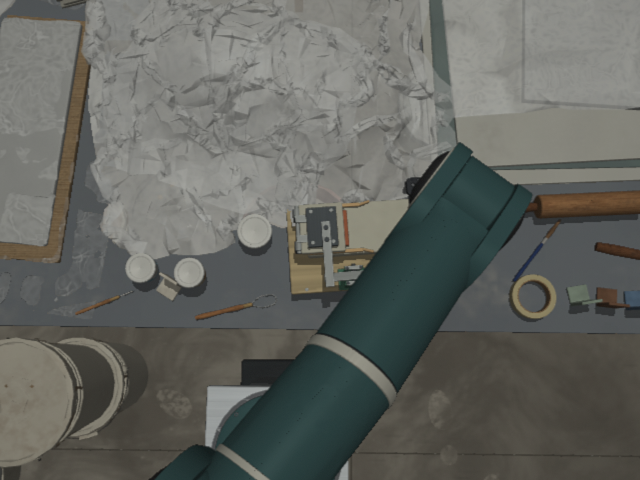

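Run:
```python
from h import *
w=lambda l:Rz(P0[2])@np.array(l)+[P0[0],P0[1],0]
im=cv2.imread("pics/s10.png")[225:290,310:385]
im=cv2.resize(im,None,fx=10,fy=9,interpolation=cv2.INTER_CUBIC)
for z,c in [(.092,(0,255,0)),(.110,(255,0,0)),(.098,(255,255,0))]:
    q=proj('scene',[w((.03,y,z)) for y in (.019,-.089)]);q=(q-[310,225])*[10,9]
    cv2.line(im,tuple(map(int,q[0])),tuple(map(int,q[1])),c,1)
cv2.imwrite("pics/chk.png",im)
```

```text
(no output)
```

View pics/chk.png

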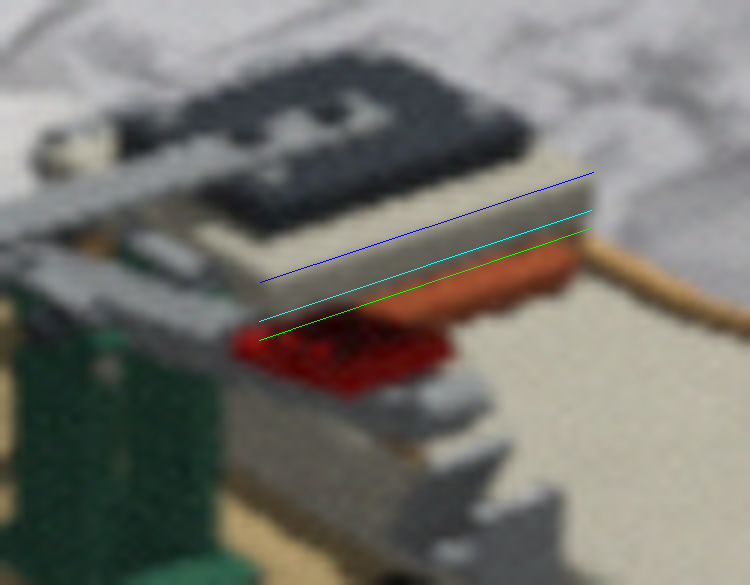

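Run:
```python
from rig import robot
robot.sign_off();print(robot.get_state()['time'])
```

```text
the job is handed in; nothing more can be done
the job is handed in; nothing more can be done
```

The tile is loaded and the board is lying on it. I handed the job in at about 29 s of the 67 s allowed.

1. **Lever:** I pressed the pad down until the buffer stopped it, with the fingertips about 119 mm above the bench. After I let go, the picture showed the catch over the lever's end and the board held up by itself.
2. **Tile:** I pushed it along the bed with two fingertips. It stopped with its front edge at x ≈ +20 mm on the press, which is where the task puts home. The force rose to about 17 N there, and the pictures showed the tile square in the lane.
3. **Catch tab:** I pressed it down about 22 mm and held it for more than 2 s. The board sank onto the tile and the lever rose clear of the hook.

**Last checks:** with the robot clear, the pictures showed:
- The board's front lower edge was at about 92–94 mm, where 92 mm means flat on the tile.
- The front strip of the tile was sticking out from under the board.
- The lever was seated and the catch upright again.
- The tubs, cup and rib looked unmoved. The arm hid part of the bench in the last top view, but the rib showed in the wrist view.

**Checks that disagreed:**
- **First lever press:** it stopped early on a brief spike over 32 N, with the tool about 3 mm off to the side. I finished the press slowly from there.
- **End of the lever press:** the force reached 36 N against the buffer, above the 20 N quoted for the press itself.
- **Tab force:** it read only about 1 N instead of the expected 3 N, though the tab was visibly down.

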